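# Lock the detector module's cover with a screwdriver

## Robot

A 6-joint arm with a two-finger parallel gripper is mounted at the origin on the work surface. World frame = base frame: x ahead of the robot, y to its left, z up, the work surface at z = 0. Lengths are in mm, angles in rad, forces in N, time in s.
With the tool pointing down it reaches from about 400 to 925 mm from the base axis. Payload 12.5 kg.
Tool frame: the origin (TCP) lies between the finger pads; the fingertips stand 19 mm ahead of it and the grasp point (between the pads) is the TCP (env.tips_ahead is the distance from the TCP to the fingertips, in mm); z points along the fingers, y is the line along which they close (so a half turn about z gives the same grasp; the last joint's range is limited). The gripper opens to 95 mm and grips with 3 to 60 N. Pads are 20 mm wide; open, the fingers measure 119 mm over their backs; the gripper's body (75 mm by 180 mm) begins 59 mm behind the grasp point.
Start: joints at [-1.318, 0.491, 1.559, -0, 1.092, -0.106], TCP at [219.492, -585.207, 233.661] pointing down, gripper open.
Joint ranges: [-3.1, 3.1], [-0.84, 2.19], [0.05, 2.79], [-1.13, 4.28], [0.06, 2.93], [-2.69, 2.69]. Speed limits (rad/s): [2.22, 2.22, 2.79, 3.14, 3.14, 3.14].

## Interface

Orientations are given as [roll, pitch, yaw] about the fixed x, y, z axes, in that order (R = Rz(yaw) Ry(pitch) Rx(roll)).
In Python, from cell import env gives the robot as it stands.
- The arm moves only by the shell command python3 -m crank 'ROWS'. ROWS is JSON, a list of rows, each a list of 5 numbers: the shift along the tool's x, y, z in mm, then the turn about the tool's z in degrees, then the finger opening in mm, from 0 to 95.1. In form: [[dx, dy, dz, yaw, grip], ...]. A call has 1 to 10 rows; each row is the pose to reach, as a shift and turn from the pose commanded when the call began, along the tool's axes at that moment; what a row does not reach only later rows make up. A row lasts 1/12 s, in which the tool goes at most 41.7 mm and 7.16 degrees, less where a joint would pass 70% of its speed; a pose out of reach is approached as far as the arm can. A call with a gripper value outside its range is refused whole. The fingers move at their own pace and stop on an object; the grip force is fixed at half the most. Time passes only in rows, so rows that repeat a pose let the fingers close. It gives the time, the measured TCP pose, the force, the opening and the grip force at its end, in the units of the state.
- env.state(): the state, without advancing time (a new reading comes with each control period).
- env.read_camera(name): name is "scene" or "top" or "wrist"; returns a dict with "img" (480x640x3 uint8, blue, green, red), "K" (3x3 intrinsics, pixels), "pose" (4x4, takes a point from camera to world coordinates). Camera axes: x right, y down, z forward; pixel columns grow to the right and rows downward; lengths in mm; the calibration is good to about 2 mm. A picture is of the moment at which its call begins. There is no depth.
- env.job_done(): hands the job in; it is judged then, once.
The state is a dict: "t": time; "joints": joint angles; "qvel": joint speeds; "tau": joint torques, N m; "eef_pos": TCP position; "tcp_rot": TCP orientation; "ft_force": force on the tool from outside, world axes, zero at the start; "moment": the same for the moment, N m; "opening": opening from 0.0 (shut) to 1.0 (fully open); "grip_force": force on a finger pad.
Only numpy, scipy, OpenCV 4.12 (cv2) and the standard library are available. Lean on these libraries where they do the work, as an engineer would, in place of code of your own. Each camera call takes 0.05 s, during which the arm holds its last target. There are 200 camera calls.

## Task

The cover of the detector module has two quarter-turn screws and one has popped up. Take the screwdriver from its stand, push that screw in gently, far enough to turn but never down to its bottom, and, still pushing, turn it a quarter turn clockwise until it locks; then put the screwdriver back upright and fully home in its stand and let go. Leave everything else where it is, and do not touch the module or its screws with the fingers.

Things in the scene. Friction and masses are not known exactly. Their poses are not given: they have to be found in the camera images.
- module: Grey detector module, a fixed box 160 (x) x 250 (y) x 70 mm tall with a blue cover plate whose top is 73 mm above its origin (centre of the underside, on the table). Its two screws stand on the cover at its local (0, -85) mm (the popped-up one, to be locked) and (0, +85) mm (already locked, immovable). A small amber vial stands loose between them.
- screw_axis (a point): Fixed point on the upright axis of the popped-up screw, at the height of the cover's top. The top of the screw's head stands 19.5 to 31.5 mm above the cover while popped up, and its slot lies within 0.45 rad of the module's x axis, either way. Both differ from start to start and are not measured: find them by feel or by eye.
- locked_screw: The other screw, already locked: origin on its axis at the cover's top; its head's top is 16 mm above that, its slot along the module's y. Both screws have a round steel head 26 mm across, 8 mm tall, with a straight slot 4.4 mm wide, 20 mm long, 5 mm deep, with bevelled lips (about 6.5 mm wide at the top). A blade that presses on a head and is turned drops in when it comes into line with the slot.
- plunger (a joint): How far the popped-up screw is pushed in, m: 0 popped up, spring 4 N at 0 and 1.2 N more per mm; bottom at 0.010, never push it beyond 0.008 (13.6 N). A pin inside blocks turning until it is pushed in at least 0.005; it must be kept in there during the whole turn. At the end of the turn, when the push is taken off, it rises to 0.0035 and is locked.
- screw (a joint): Turn of the popped-up screw, rad, clockwise seen from above: measured from its undone bearing: 0 undone, 1.57 locked, end stop at 1.65. While it is not pushed in it has only 0.08 rad of play; it turns with little friction (0.03 N m).
- driver: Flat-blade screwdriver, standing upright in the stand, 140 mm long, about 90 g. Origin at the tip of the blade, z up along the shaft to the handle. Blade 12 mm wide along its x, 2.4 mm thick along its y. Shaft 7 mm thick. A guard 30 x 24 mm at 60 to 66 mm from the tip, then the black handle, a bar 28 mm (x) by 20 mm (y) from 66 to 140 mm. Grip it across the 20 mm (along its y).
- driver_grip (a point): Middle of the driver's handle, 100 mm above the blade's tip; the place to grip.
- stand: Screwdriver stand: fixed plain aluminium block 70 x 70 x 66 mm tall, origin at the centre of its underside. A vertical hole, 16 mm wide, goes right through its centre. At home, the driver's guard rests on the block's top and the blade's tip is 6 mm above the table.
- vial: Small amber vial 28 mm wide, 55 mm tall, loose on the module's cover; leave it.
- spares_tray: Grey fixed tray 100 x 140 x 25 mm with a divider, leave it.
- puck: Steel disc 32 mm wide, 12 mm tall, loose in the tray; leave it.
- wrench: Steel wrench 180 mm long lying on the table; leave it.
- flask: White plastic bottle 60 mm wide, 140 mm tall; leave it.
- cup: White cup 72 mm wide, 85 mm tall; leave it.
- flange: Steel ring 52 mm wide, 10 mm tall; leave it.
- samplecase: Black flat case 110 x 80 x 30 mm; leave it.
There are look-alikes about, which are no part of the job. Of the things shaped like the driver, the black one is meant.

How it is judged (in metres and radians):
On the way, in this order (a step that is already met when the one before it is completed fails the run):
1. the popped-up screw is pushed in by the screwdriver (value of joint plunger above 0.0046 m and contact force between driver and screw above 2 N), for 0.1 s.
2. the screw has been turned a quarter turn under push (value of joint screw above 1.4 rad and contact force between driver and screw above 1 N), for 0.1 s.
3. the screwdriver is back in its stand (horizontal distance between driver and stand below 0.008 m and z of driver in the frame of stand below 0.011 m and angle between driver's own z axis and vertical below 0.12 rad), for 0.2 s.
At the end, for the whole second after the job is handed in: The screw has been turned at least 1.4 rad clockwise and, with nothing pressing on it, is held 2.5 to 4.3 mm in (locked); the screwdriver stands at rest in the stand, its blade tip within 8 mm of the hole's axis and its guard within 5 mm of the block's top, tilted under 0.12 rad, released (all of step 3 and value of joint screw above 1.4 rad and value of joint plunger between 0.0025 and 0.0043 m and linear speed of driver below 0.03 m/s); the robot touches nothing.
It fails at once if the screw is pushed in by more than 8 mm, to its bottom (value of joint plunger above 0.008 m).
It fails at once if the screwdriver bears on the screw with more than 60 N in all (push and turning forces together) (contact force between driver and screw above 60 N).
It fails at once if the screwdriver bears on the module or its screws with more than 60 N in all (contact force between driver and module above 60 N).
It fails at once if the fingers touch the screws or the module (contact force between the fingers and module above 1 N).
It fails at once if a bystander is moved more than 20 mm (distance of any of vial, puck, wrench, flask, cup, flange, samplecase from where it was at the start of the episode above 0.02 m).
It also fails if it takes over 72 s, if anything falls off the work surface, if the arm or the gripper's body presses on something with over 40 N, if the wrist force passes 120 N, or if a joint passes its speed limit or range.

## Working session

There is one attempt and no reset: what is moved stays moved. The work goes in short steps, Python scripts to look and compute and a shell command to move; the robot and the scene stay as the last step left them, time stands still between calls to the robot, and variables do not carry over. Pictures are saved under pics/ and viewed, at most 10 in all, crops included, and the job is handed in when it is done.

```bash
ls; mkdir -p pics
cat > h.py <<'E'
import numpy as np,cv2
from cell import env
def ray(c,uv,z):
    K,P=np.array(c["K"]),np.array(c["pose"])
    d=P[:3,:3]@np.linalg.solve(K,[uv[0],uv[1],1.]);o=P[:3,3]
    return o+d*(z-o[2])/d[2]
def proj(c,p):
    K,P=np.array(c["K"]),np.array(c["pose"])
    q=K@(P[:3,:3].T@(np.array(p)-P[:3,3]));return q[:2]/q[2]
E
python3 - <<'E'
from h import *
for n in("top","scene"):
    c=env.read_camera(n);cv2.imwrite(f"pics/{n}0.png",c["img"]);np.savez(f"{n}0.npz",**c)
    print(n,np.round(c["K"],1).tolist(),np.round(c["pose"],3).tolist())
print(env.state())
E
```

```text
pics
top [[508.5, 0.0, 315.3], [0.0, 508.5, 241.0], [0.0, 0.0, 1.0]] [[-0.016, -0.987, 0.161, 397.399], [-1.0, 0.016, 0.003, -42.466], [-0.005, -0.161, -0.987, 1176.608], [0.0, 0.0, 0.0, 1.0]]
scene [[604.3, 0.0, 310.6], [0.0, 604.3, 226.3], [0.0, 0.0, 1.0]] [[-0.774, 0.411, -0.482, 1221.441], [0.633, 0.478, -0.609, 796.545], [-0.02, -0.776, -0.63, 984.407], [0.0, 0.0, 0.0, 1.0]]
{'t': 0.1, 'joints': array([-1.31758101e+00,  4.91486118e-01,  1.55935060e+00, -2.82513840e-06,
        1.09169798e+00, -1.05562491e-01]), 'qvel': array([-1.59849188e-03, -1.61896143e-03, -1.29950955e-03, -7.27434643e-04,
       -1.88167071e-03,  7.36816973e-05]), 'tau': array([ 2.93574718e-03, -6.13618898e+01, -2.58606023e+01,  6.94063562e-02,
        4.70030901e-02, -7.43712121e-05]), 'eef_pos': array([ 219.45414189, -585.0149942 ,  233.14140681]), 'tcp_rot': array([-3.14065559e+00, -9.67679597e-05,  3.58779066e-01]), 'ft_force': array([-0.17099017,  1.0084254 ,  0.80812569]), 'moment': array([ 0.01451161, -0.03299054, -0.01459083]), 'grip_force': 0.0, 'opening': 0.9953918110991308}
```

View pics/top0.png

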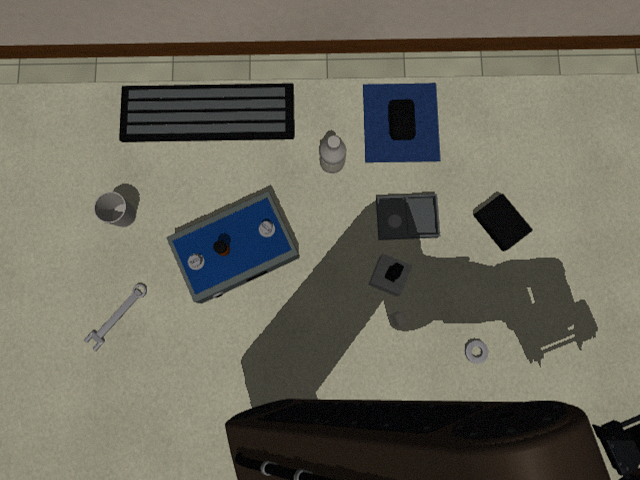

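View pics/scene0.png

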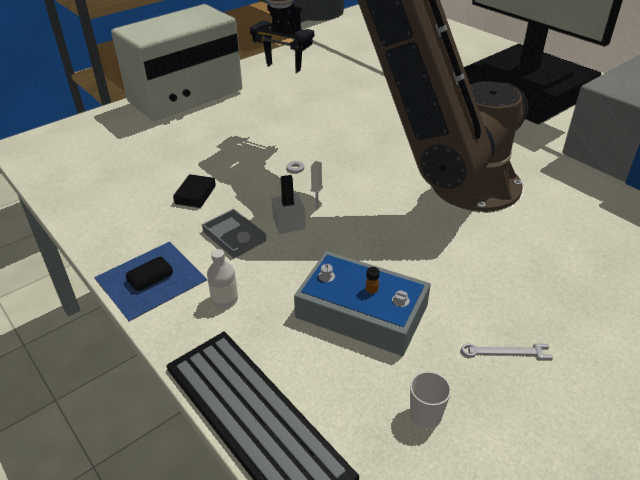

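Run:
```python
from h import *
t=dict(np.load("top0.npz"));s=dict(np.load("scene0.npz"))
a=cv2.resize(t["img"][180:310,160:310],None,fx=2.6,fy=2.6,interpolation=3)
b=cv2.resize(s["img"][245:360,285:440],None,fx=2.5,fy=2.5,interpolation=3)
d=cv2.resize(t["img"][240:310,355:425],None,fx=3.5,fy=3.5,interpolation=3)
e=cv2.resize(s["img"][160:250,250:340],None,fx=2.7,fy=2.7,interpolation=3)
W=np.zeros((590,790,3),np.uint8)
for i,(x,y) in zip((a,b,d,e),((0,0),(395,0),(0,342),(395,342))):
    W[y:y+i.shape[0],x:x+i.shape[1]]=i[:590-y,:790-x]
cv2.imwrite("pics/crop1.png",W)
# blue plate
for c,n,box in((t,"top",(160,180,310,310)),(s,"scene",(285,245,440,360))):
    h=cv2.cvtColor(c["img"],cv2.COLOR_BGR2HSV);m=cv2.inRange(h,(95,120,40),(130,255,255))
    k=np.zeros_like(m);x0,y0,x1,y1=box;k[y0:y1,x0:x1]=m[y0:y1,x0:x1]
    cs,_=cv2.findContours(k,0,2);q=max(cs,key=cv2.contourArea);q=cv2.convexHull(q)
    r=cv2.approxPolyDP(q,6,True)[:,0]
    P=np.array([ray(c,p,73)[:2] for p in r]);print(n,r.tolist(),P.round(1).tolist())
    W=np.array([ray(c,p[0],73)[:2] for p in q],np.float32);print(cv2.minAreaRect(W))
    # black driver
for p in((267,228),(196,262)):print(ray(t,p,95).round(1))
for p in((326,268),(401,296)):print(ray(s,p,95).round(1))
print(ray(t,(394,271),146),ray(s,(287,178),146))
```

```text
top [[267, 198], [290, 249], [195, 293], [173, 241]] [[676.4, 66.8], [560.6, 16.4], [467.7, 222.9], [582.6, 273.9]]
((571.9607543945312, 145.12091064453125), (130.04782104492188, 229.67025756835938), 24.25507164001465)
scene [[301, 291], [326, 255], [423, 285], [403, 326]] [[676.8, 70.8], [562.5, 18.3], [467.9, 225.3], [583.5, 278.0]]
((572.1323852539062, 148.43678283691406), (130.34930419921875, 229.5043487548828), 24.29425621032715)
[604.1  64.7  95. ]
[532.5 216.9  95. ]
[605.6  69.   95. ]
[543.6 231.7  95. ]
[ 501.18068609 -198.554989    146.        ] [ 504.57127736 -196.260318    146.        ]
```

View pics/crop1.png

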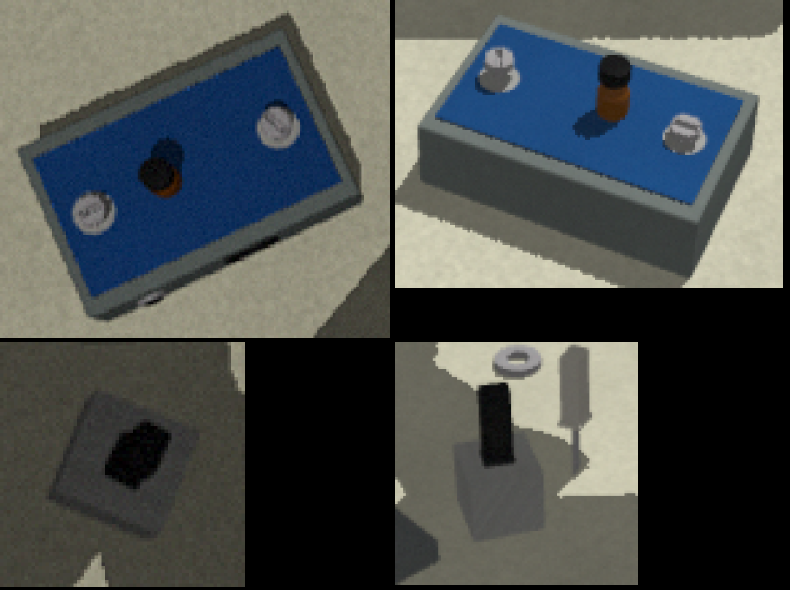

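The black object standing in the stand (top 394,271; scene 287,190) is the driver. Look-alikes are the black bar on the blue mat (top 402,119; scene 150,273) and the grey driver-shaped patch (scene 316,178). The crop confirms the first one, standing in the aluminium block. The popped-up screw is at top (267,228), scene (326,270), and stands taller than the one at top (196,262). Moving over the driver for a close look.

```bash
python3 -m crank '[[401,-264,-97,0,95],[401,-264,-97,0,95],[401,-264,-97,0,95],[401,-264,-97,0,95],[401,-264,-97,0,95],[401,-264,-97,0,95],[401,-264,-97,0,95],[401,-264,-97,0,95],[401,-264,-97,0,95],[401,-264,-97,0,95]]'; python3 -m crank '[[0,0,0,0,95],[0,0,0,0,95]]'
python3 - <<'E'
from h import *
s=env.state();print(s["eef_pos"],s["tcp_rot"],s["t"],s["ft_force"])
for n in("wrist","top"):
    c=env.read_camera(n);cv2.imwrite(f"pics/{n}1.png",c["img"]);np.savez(f"{n}1.npz",**c)
    print(np.round(c["K"],1).tolist(),np.round(c["pose"],3).tolist())
E
```

```text
t: 0.93
eef_pos: [460.7, -253.2, 316.5]
tcp_rot: [-3.141, 0.0, 0.359]
ft_force: [-0.1, -0.9, -0.0]
opening: 0.997
grip_force: 0.0
t: 1.1
eef_pos: [460.9, -253.5, 316.3]
tcp_rot: [3.141, -0.0, 0.363]
ft_force: [0.9, 0.6, 0.2]
opening: 1.0
grip_force: 0.0
[ 460.93839084 -253.47891129  316.34005574] [ 3.14114490e+00 -1.75909394e-04  3.62565535e-01] 1.1 [0.87527075 0.63957534 0.24130556]
[[333.5, 0.0, 315.2], [0.0, 333.5, 242.8], [0.0, 0.0, 1.0]] [[0.355, -0.893, -0.276, 540.004], [-0.935, -0.339, -0.105, -224.54], [0.0, 0.295, -0.955, 466.666], [0.0, 0.0, 0.0, 1.0]]
[[508.5, 0.0, 315.3], [0.0, 508.5, 241.0], [0.0, 0.0, 1.0]] [[-0.016, -0.987, 0.161, 397.399], [-1.0, 0.016, 0.003, -42.466], [-0.005, -0.161, -0.987, 1176.608], [0.0, 0.0, 0.0, 1.0]]
```

View pics/wrist1.png

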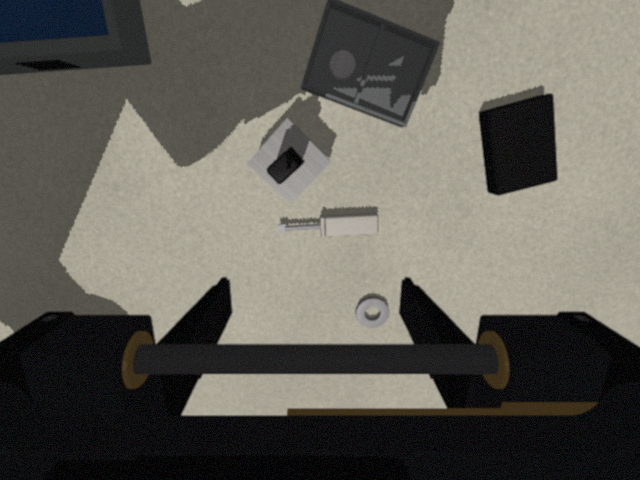

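The wrist view shows the black driver in the stand at (286,165), a light-coloured look-alike lying at (330,222), and the flange at (372,312).

Run:
```python
from h import *
c=dict(np.load("wrist1.npz"));g=cv2.cvtColor(c["img"],6)
P=np.array([ray(c,p,66)[:2] for p in((284,118),(329,158),(294,201),(247,161))]);print(P.round(1),P.mean(0),np.degrees(np.arctan2(*(P[1]-P[0])[::-1])),np.linalg.norm(P-np.roll(P,1,0),axis=1))
cv2.imwrite("pics/c2.png",cv2.resize(np.clip(c["img"][105:215,235:345].astype(int)*3,0,255).astype(np.uint8),None,fx=5,fy=5,interpolation=3))
```

```text
[[ 549.4 -183.5]
 [ 526.7 -247. ]
 [ 464.7 -225.9]
 [ 489.5 -158.7]] [ 507.56246355 -203.77741278] -109.67353350755585 [64.87045945 67.39174005 65.54231612 71.70394667]
```

View pics/c2.png

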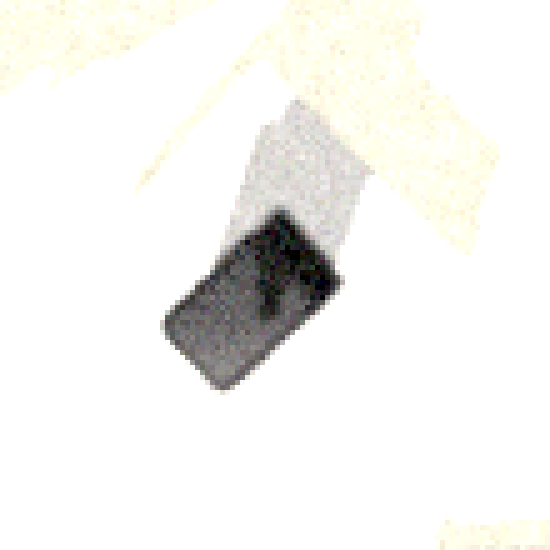

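Run:
```python
from h import *
c=dict(np.load("wrist1.npz"))
f=lambda p,z=146:ray(c,(p[0]/5-.4+235,p[1]/5-.4+105),z)[:2]
A,B,C,D=map(f,((165,325),(225,392),(343,283),(280,207)))
print(A,B,C,D,np.linalg.norm(A-B),np.linalg.norm(B-C),np.linalg.norm(D-A))
for v in(B-A,C-B,D-A):print(np.degrees(np.arctan2(v[1],v[0])))
u=B-A;u/=np.linalg.norm(u)
n=np.array([-u[1],u[0]]);n*=np.sign(n@(C-B));ctr=(A+B)/2+14*n
print(ctr,n)
```

```text
[ 498.93376188 -192.31066363] [ 491.10287499 -206.9629025 ] [ 518.08357858 -221.01422718] [ 526.77075296 -205.41867569] 16.613575572619737 30.42035652260928 30.7687837342695
-118.1222688456022
-27.510123160081367
-25.21502667901136
[ 507.36553071 -206.23574883] [ 0.88194373 -0.4713547 ]
```

```bash
python3 -m crank '[[60,-29,76,-70,95],[60,-29,76,-70,95],[60,-29,76,-70,95],[60,-29,76,-70,95],[60,-29,76,-70,95],[60,-29,76,-70,95],[60,-29,76,-70,95],[60,-29,76,-70,95],[60,-29,76,-70,95],[60,-29,76,-70,95]]'; python3 -m crank '[[0,0,0,-62,95],[0,0,0,-62,95],[0,0,0,-62,95],[0,0,0,-62,95],[0,0,0,-62,95],[0,0,0,-62,95],[0,0,0,-62,95],[0,0,0,-62,95],[0,0,0,-62,95],[0,0,0,-62,95]]'
python3 - <<'E'
from h import *
s=env.state();print(s["eef_pos"],s["tcp_rot"],s["joints"],s["t"])
c=env.read_camera("wrist");cv2.imwrite("pics/wrist2.png",c["img"]);np.savez("wrist2.npz",**c)
for z in(146,66,106):print(proj(c,(507,-205,z)))
E
```

```text
t: 2.03
eef_pos: [505.2, -208.5, 239.6]
tcp_rot: [-3.141, -0.0, 1.585]
ft_force: [1.1, 0.3, 0.2]
opening: 0.999
grip_force: 0.0
t: 2.87
eef_pos: [505.2, -208.4, 239.6]
tcp_rot: [-3.141, -0.001, 2.664]
ft_force: [-0.1, -0.2, 0.2]
opening: 1.0
grip_force: 0.0
[ 505.2028037  -208.40274315  239.64643278] [-3.14140395e+00 -9.33571015e-04  2.66399095e+00] [-5.12023691e-01  3.73486408e-01  1.74415989e+00 -2.58256032e-04
  1.02487290e+00 -1.60508421e+00] 2.8667
[320.83577185 252.1956709 ]
[319.54392124 226.46179534]
[320.10643722 237.66720564]
```

View pics/wrist2.png

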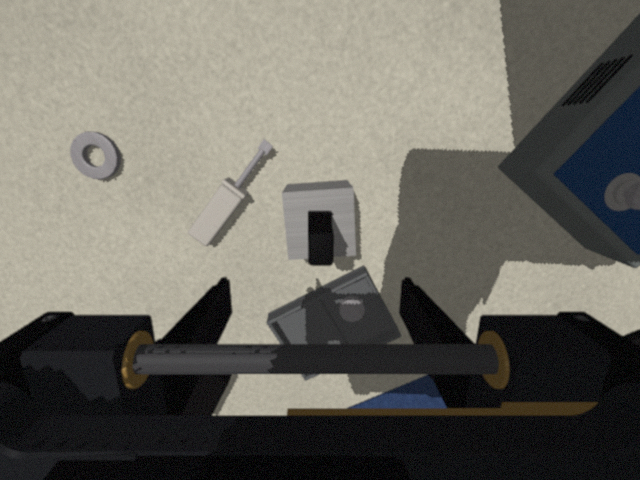

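The handle is at columns 308–332, rows 211–265, aligned with the fingers. The block's top face spans about (284,185) to (356,260). Refining the position.

Run:
```python
from h import *
c=dict(np.load("wrist2.npz"));g=cv2.cvtColor(c["img"],6)
m=(g[195:275,290:350]<45).astype(np.uint8)
cs,_=cv2.findContours(m,0,2);q=max(cs,key=cv2.contourArea)[:,0]+[290,195]
print(q.min(0),q.max(0))
low=q[q[:,1]>250];print("low cols",low[:,0].min(),low[:,0].max(),"up",q[q[:,1]<225][:,0].min(),q[q[:,1]<225][:,0].max())
yb=q[:,1].max()+.5;xs=(low[:,0].min()-.5,low[:,0].max()+.5)
E=[ray(c,(x,yb),146)[:2] for x in xs];print(E,np.linalg.norm(E[0]-E[1]))
v=E[1]-E[0];print("short edge dir",np.degrees(np.arctan2(v[1],v[0])))
t=np.array([np.cos(2.664),np.sin(2.664)]);ctr=(E[0]+E[1])/2+14*t;print("ctr",ctr)
P=np.array([ray(c,p,66)[:2] for p in((284,185),(353,182),(356,258),(288,260))]);print(P.round(1),P.mean(0),np.linalg.norm(P-np.roll(P,1,0),axis=1))
d=ctr-env.state()["eef_pos"][:2];print("tool dx,dy",d@t,d@[t[1],-t[0]])
```

```text
[309 212] [333 264]
low cols 309 332 up 309 331
[array([ 511.61874188, -218.18709379]), array([ 520.23491545, -201.51758018])] 18.764624452964764
short edge dir 62.66636587735528
ctr [ 503.49337247 -203.41734149]
[[ 454.5 -216.7]
 [ 482.5 -156.3]
 [ 554.1 -186.9]
 [ 523.8 -250.3]] [ 503.74627828 -202.51764055] [77.0484112  66.5842712  77.90697295 70.24857344]
tool dx,dy 3.820973051438752 3.428716432466039
```

```bash
python3 -m crank '[[4,3.4,0,0,60],[4,3.4,30,0,60],[4,3.4,60,0,60],[4,3.4,90,0,60],[4,3.4,120,0,60],[4,3.4,133.5,0,60],[4,3.4,133.5,0,60]]' | head -3;  python3 -m crank '[[0,0,0,0,0],[0,0,0,0,0],[0,0,0,0,0],[0,0,0,0,0],[0,0,0,0,0],[0,0,0,0,0],[0,0,0,0,0],[0,0,0,0,0],[0,0,0,0,0],[0,0,0,0,0]]'; python3 -c "
from h import *
s=env.state();print(s)"
```

```text
t: 3.5
eef_pos: [502.5, -201.6, 103.7]
tcp_rot: [3.142, -0.005, 2.66]
t: 4.33
eef_pos: [504.1, -202.1, 107.0]
tcp_rot: [-3.141, 0.001, 2.663]
ft_force: [-2.2, 0.7, 6.1]
opening: 0.209
grip_force: 30.0
{'t': 4.3333, 'joints': array([-5.02908080e-01,  5.42741575e-01,  1.88672139e+00, -1.36491592e-04,
        7.11587934e-01, -1.59464230e+00]), 'qvel': array([ 0.00092228,  0.00036229,  0.0009351 , -0.00044236, -0.00049017,
        0.00028489]), 'tau': array([ 4.60787828e-02, -5.33991873e+01, -1.69552767e+01,  1.32313091e-02,
       -2.30144723e-01, -1.74785077e-03]), 'eef_pos': array([ 504.14809712, -202.13731806,  107.02942667]), 'tcp_rot': array([-3.14149057e+00,  5.39464621e-04,  2.66263392e+00]), 'ft_force': array([-2.17646206,  0.65022074,  6.13860866]), 'moment': array([0.12165657, 0.04972486, 0.03259958]), 'grip_force': 29.999788105487823, 'opening': 0.20947159285955658}
```

```bash
python3 -m crank '[[0,0,-20,0,0],[0,0,-40,0,0],[0,0,-70,0,0],[0,0,-100,0,0],[0,0,-130,0,0],[0,0,-130,0,0],[0,0,-130,0,0],[0,0,-130,0,0]]'; python3 -c "
from h import *
t=dict(np.load('top0.npz'));print(ray(t,(333,142),140),ray(t,(222,243),128))
s=dict(np.load('scene0.npz'));print(ray(s,(218,256),140),ray(s,(373,271),128))
"
```

```text
t: 5.0
eef_pos: [503.6, -201.8, 235.8]
tcp_rot: [-3.142, -0.001, 2.663]
ft_force: [-0.5, 0.6, -1.0]
opening: 0.206
grip_force: 30.0
[779.8281538  -80.65094661 140.        ] [567.46561484 155.48971001 128.        ]
[785.27532307 -69.64035268 140.        ] [560.91217632 165.62203363 128.        ]
```

```bash
python3 -m crank '[[-19,354,0,-51.7,0],[-19,354,0,-51.7,0],[-19,354,0,-51.7,0],[-19,354,0,-51.7,0],[-19,354,0,-51.7,0],[-19,354,0,-51.7,0],[-19,354,0,-51.7,0],[-19,354,0,-51.7,0],[-19,354,0,-51.7,0],[-19,354,0,-51.7,0]]'; python3 -m crank '[[0,0,0,0,0],[0,0,0,0,0],[0,0,0,0,0]]'
python3 - <<'E'
from h import *
s=env.state();print(s["eef_pos"],s["tcp_rot"],s["joints"],s["t"],s["ft_force"])
c=env.read_camera("wrist");cv2.imwrite("pics/wrist3.png",c["img"]);np.savez("wrist3.npz",**c)
for z in(93,98,105):print(proj(c,(607,69.5,z)))
E
```

```text
t: 5.83
eef_pos: [684.9, 107.5, 233.5]
tcp_rot: [3.14, -0.003, -2.714]
ft_force: [0.7, -0.7, -2.1]
opening: 0.207
grip_force: 30.0
t: 6.08
eef_pos: [683.6, 102.2, 235.9]
tcp_rot: [3.141, -0.001, -2.719]
ft_force: [0.1, -0.8, -0.6]
opening: 0.208
grip_force: 30.0
[683.57386174 102.24676032 235.88972658] [ 3.14133938e+00 -1.37588403e-03 -2.71938024e+00] [ 5.30821633e-02  5.86755875e-01  1.37534962e+00 -2.81328664e-04
  1.18086176e+00 -1.93981928e+00] 6.0833 [ 0.07933403 -0.79175676 -0.64323045]
[318.2058319  140.46750631]
[318.25910103 140.47794983]
[318.33685728 140.49319409]
```

View pics/wrist3.png

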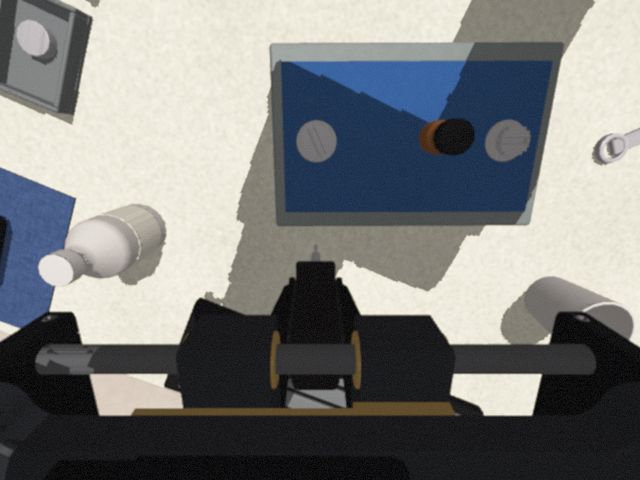

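The popped-up screw is at (317,141), straight below the camera, with its slot running diagonally. The locked screw is at (507,140), the vial at (447,137) and the blade's tip at (316,252).

Run:
```python
from h import *
c=dict(np.load("wrist3.npz"));g=cv2.cvtColor(c["img"],6)
h=cv2.cvtColor(c["img"],cv2.COLOR_BGR2HSV)
roi=g[115:168,290:345]
m=(h[115:168,290:345,1]<70).astype(np.uint8)
cs,_=cv2.findContours(m,0,2);q=max(cs,key=cv2.contourArea);print(cv2.fitEllipse(q),cv2.minEnclosingCircle(q))
bl=cv2.resize(roi,None,fx=6,fy=6,interpolation=2);bl=cv2.normalize(bl,None,0,255,32)
cam=cv2.resize(g[225:300,290:345],None,fx=6,fy=6,interpolation=2)
W=np.zeros((450,700),np.uint8);W[:318,:330]=bl;W[:450,340:670]=cam[:450];cv2.imwrite("pics/c4.png",W)
```

```text
((26.047489166259766, 25.772197723388672), (39.762264251708984, 41.69742965698242), 2.621123790740967) ((26.352174758911133, 25.873912811279297), 21.190353393554688)
```

View pics/c4.png

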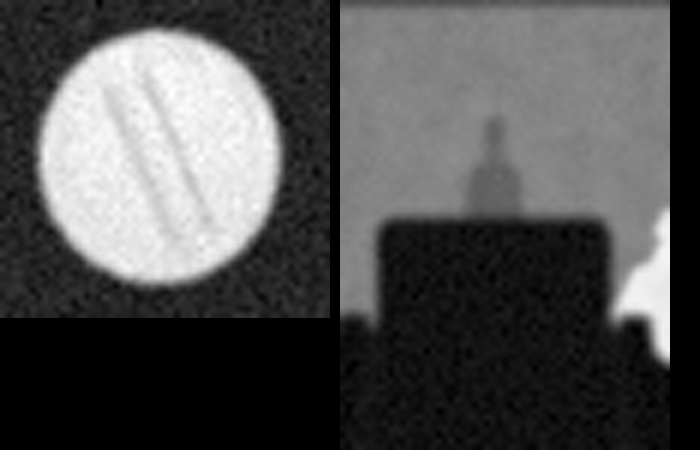

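Run:
```python
from h import *
c=dict(np.load("wrist3.npz"))
f=lambda p,z=97:ray(c,(p[0]/6-.42+290,p[1]/6-.42+115),z)[:2]
for a,b in(((110,90),(175,240)),((145,75),(210,228))):
    v=f(a)-f(b);print(np.degrees(np.arctan2(v[1],v[0])),np.linalg.norm(v))
print("slot ctr",f((160,158)),f((160,158),85))
s=env.state();p=s["eef_pos"];R=cv2.Rodrigues(np.zeros(3))[0]
print("disc at 73",ray(c,(315.9,140.7),73), "tcp",p,np.degrees(s["tcp_rot"]))
# blade tip pixel predicted
from scipy.spatial.transform import Rotation as Ro
T=Ro.from_euler("xyz",s["tcp_rot"]).as_matrix();print(proj(c,p+T@[0,0,101]),"seen",(290+(495-340)/6-.4,225+117/6-.4))
```

```text
-131.4984609663962 21.807980558288
-131.6351577323753 22.136019292296375
slot ctr [607.9976125   68.12866241] [608.01331764  68.1777728 ]
disc at 73 [607.98973842  67.86749263  73.        ] tcp [683.67258165 102.18118574 236.26224727] [ 1.79993098e+02 -4.82796234e-02 -1.55820724e+02]
[316.32179124 250.30582432] seen (315.43333333333334, 244.1)
```

```bash
python3 -m crank '[[40,0,0,-7,0],[83,0.1,0,-14,0],[83,0.1,10,-21,0],[83,0.1,20,-24.3,0],[83,0.1,20,-24.3,0],[83,0.1,20,-24.3,0],[83,0.1,20,-24.3,0]]'
python3 - <<'E'
from h import *
s=env.state();print(s["eef_pos"],np.degrees(s["tcp_rot"]),s["joints"][5],s["t"],s["ft_force"])
c=env.read_camera("wrist");np.savez("wrist4.npz",**c)
a=c["img"][190:300,255:375];cv2.imwrite("pics/c5.png",cv2.resize(np.clip(a*1.4,0,255).astype(np.uint8),None,fx=5,fy=5,interpolation=2))
from scipy.spatial.transform import Rotation as Ro
T=Ro.from_euler("xyz",s["tcp_rot"]).as_matrix();p=s["eef_pos"]
print(proj(c,p+T@[0,0,101]),proj(c,p+T@[6,0,101]),[proj(c,(608,68.2,z)) for z in(98,)])
E
```

```text
t: 6.72
eef_pos: [608.7, 69.0, 217.2]
tcp_rot: [-3.141, 0.0, -2.297]
ft_force: [0.5, -0.3, -1.3]
opening: 0.21
grip_force: 30.0
[608.65757584  68.98509239 217.16027204] [-1.79967182e+02  2.15656914e-02 -1.31601863e+02] -2.4103334754001566 6.7167 [ 0.53145694 -0.25516614 -1.30021333]
[316.49066134 250.5609053 ] [316.50334615 243.35488184] [array([316.46455898, 242.52601867])]
```

View pics/c5.png

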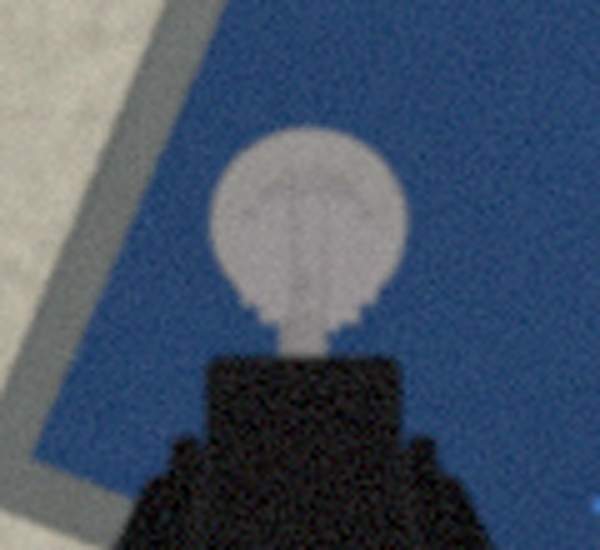

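Slot lines are at crop columns 293 and 328 and run vertical, so the blade is aligned with the slot. The shaft centre is near column 303, so I'll shift about 0.8 mm in +y and 1 mm in +x, then descend by feel.

```bash
C="python3 -m crank"; f(){ grep -E "eef|ft_"; }
python3 -m crank '[[1,0.8,5,0,0],[1,0.8,10,0,0],[1,0.8,10,0,0],[1,0.8,10,0,0]]'|f; python3 -m crank '[[0,0,2,0,0],[0,0,2,0,0],[0,0,2,0,0],[0,0,2,0,0]]'|f
```

```text
eef_pos: [606.9, 69.2, 206.1]
ft_force: [-0.3, 1.3, -1.3]
eef_pos: [607.1, 69.1, 204.7]
ft_force: [0.3, 0.3, -1.0]
```

```bash
f(){ grep -E "eef|ft_"; }; python3 -m crank '[[0,0,1,0,0],[0,0,2,0,0],[0,0,2,0,0],[0,0,2,0,0]]'|f;python3 -c "
from h import *
print(env.state()['eef_pos'],env.state()['ft_force'],env.state()['moment'])"
```

```text
eef_pos: [607.0, 69.1, 202.6]
ft_force: [-0.9, 0.2, -1.9]
[607.04152462  69.10061094 202.56490588] [-0.89586573  0.22240112 -1.86018205] [ 0.17505643 -0.06757403  0.01546102]
```

```bash
f(){ grep -E "eef|ft_"; }; python3 -m crank '[[0,0,1,0,0],[0,0,2,0,0],[0,0,2,0,0],[0,0,2,0,0]]'|f; python3 -m crank '[[0,0,1,0,0],[0,0,1.5,0,0],[0,0,1.5,0,0],[0,0,1.5,0,0]]'|f
```

```text
eef_pos: [607.1, 69.1, 200.5]
ft_force: [0.1, -0.5, -0.2]
eef_pos: [607.1, 69.1, 199.1]
ft_force: [0.1, 0.1, -0.6]
```

```bash
f(){ grep -E "eef|ft_"; }; python3 -m crank '[[0,0,1,0,0],[0,0,1.5,0,0],[0,0,1.5,0,0],[0,0,1.5,0,0]]'|f
```

```text
eef_pos: [607.1, 69.1, 197.6]
ft_force: [-0.3, 0.1, -1.8]
```

```bash
f(){ grep -E "eef|ft_"; }; python3 -m crank '[[0,0,1,0,0],[0,0,1.5,0,0],[0,0,1.5,0,0],[0,0,1.5,0,0]]'|f
```

```text
eef_pos: [607.1, 69.1, 196.1]
ft_force: [0.1, 0.1, -0.7]
```

```bash
f(){ grep -E "eef|ft_"; }; python3 -m crank '[[0,0,1,0,0],[0,0,1.5,0,0],[0,0,1.5,0,0],[0,0,1.5,0,0]]'|f
```

```text
eef_pos: [607.1, 69.1, 194.6]
ft_force: [0.3, 0.6, -1.9]
```

```bash
f(){ grep -E "eef|ft_"; }; python3 -m crank '[[0,0,1,0,0],[0,0,1.5,0,0],[0,0,1.5,0,0],[0,0,1.5,0,0]]'|f
```

```text
eef_pos: [607.1, 69.1, 193.2]
ft_force: [-0.0, 0.9, 0.1]
```

```bash
f(){ grep -E "eef|ft_"; }; python3 -m crank '[[0,0,1,0,0],[0,0,1,0,0],[0,0,1,0,0],[0,0,1,0,0]]'|f
```

```text
eef_pos: [607.1, 69.1, 192.3]
ft_force: [-0.9, -0.5, 3.8]
```

```bash
f(){ grep -E "eef|ft_"; }; python3 -m crank '[[0,0,1,0,0],[0,0,1,0,0],[0,0,1,0,0],[0,0,1,0,0]]'|f
```

```text
eef_pos: [607.2, 69.1, 191.3]
ft_force: [-1.1, 0.4, 4.4]
```

```bash
f(){ grep -E "eef|ft_"; }; python3 -m crank '[[0,0,1,0,0],[0,0,2,0,0],[0,0,2,0,0],[0,0,2,0,0],[0,0,2,0,0]]'|f; python3 -c "
from h import *
F=[]
for i in range(6):
    env.read_camera('wrist');F.append(env.state()['ft_force'][2])
print(np.round(F,1),np.mean(F),env.state()['eef_pos'])"
```

```text
eef_pos: [607.2, 69.2, 189.4]
ft_force: [-0.8, 0.5, 6.2]
[6.4 6.2 6.6 8.1 6.3 6.5] 6.665377376924564 [607.14776717  69.13142847 189.41242124]
```

```bash
f(){ grep -E "eef|ft_"; }; python3 -m crank '[[0,0,1,0,0],[0,0,2,0,0],[0,0,3,0,0],[0,0,3.4,0,0],[0,0,3.4,0,0],[0,0,3.4,0,0]]'|f; python3 -c "
from h import *
F=[]
for i in range(6):
    env.read_camera('wrist');F.append(env.state()['ft_force'][2])
s=env.state();print(np.round(F,1),np.mean(F),s['eef_pos'],s['moment'],s['joints'][5],s['t'])"
```

```text
eef_pos: [607.2, 69.1, 186.4]
ft_force: [-2.7, 0.0, 10.7]
[ 9.6 10.8  9.8 10.7  9.3  9.9] 10.034599547568329 [607.20762893  69.12168523 186.43857368] [0.12380974 0.56399875 0.0407379 ] -2.4128839108844167 11.95
```

```bash
python3 -m crank '[[0,0,0.4,0,0],[0,0,0.4,4,0],[0,0,0.4,8,0],[0,0,0.4,12,0],[0,0,0.4,16,0],[0,0,0.4,20,0],[0,0,0.4,25,0],[0,0,0.4,30,0],[0,0,0.4,30,0]]'; python3 -c "
from h import *
F=[]
for i in range(5):
    env.read_camera('wrist');s=env.state();F.append([*s['ft_force'],s['moment'][2]])
print(np.round(F,2).tolist(),s['eef_pos'],np.degrees(s['tcp_rot']))"
```

```text
t: 12.7
eef_pos: [607.6, 69.1, 186.3]
tcp_rot: [-3.141, 0.002, -2.823]
ft_force: [-1.3, 0.3, 11.4]
opening: 0.208
grip_force: 30.0
[[-0.22, -0.75, 10.75, -0.03], [-0.05, -0.0, 11.36, 0.1], [-0.47, 0.85, 10.68, 0.0], [-0.82, -0.21, 10.64, 0.03], [-1.25, -0.32, 10.14, -0.01]] [607.5904162   69.11941645 186.23505214] [-1.79958848e+02  1.05234451e-01 -1.61441343e+02]
```

```bash
python3 -m crank '[[0,0,0.1,6,0],[0,0,0.1,12,0],[0,0,0.1,18,0],[0,0,0.1,24,0],[0,0,0.1,30,0],[0,0,0.1,30,0]]'|grep -E "eef|ft_"; python3 -m crank '[[0,0,0,6,0],[0,0,0,12,0],[0,0,0,18,0],[0,0,0,24,0],[0,0,0,30,0],[0,0,0,30,0]]'; python3 -c "
from h import *
F=[]
for i in range(5):
    env.read_camera('wrist');s=env.state();F.append([*s['ft_force'],s['moment'][2]])
print(np.round(F,2).tolist(),s['eef_pos'],np.degrees(s['tcp_rot']))"
```

```text
eef_pos: [607.6, 69.2, 186.2]
ft_force: [-0.9, -0.1, 11.2]
t: 13.95
eef_pos: [607.7, 69.1, 186.2]
tcp_rot: [3.14, 0.002, 2.412]
ft_force: [-1.0, -0.9, 10.9]
opening: 0.212
grip_force: 30.0
[[-0.24, -0.8, 9.99, -0.01], [-0.66, 0.43, 11.74, 0.06], [-0.07, 0.0, 9.16, 0.04], [-0.08, -0.32, 10.97, 0.01], [-0.37, -0.01, 11.54, 0.05]] [607.67083131  69.06523218 186.16106243] [1.79925454e+02 1.00338459e-01 1.38558999e+02]
```

Turned 90° so far; continuing in small steps until the end stop shows as torque.

```bash
cat > m.py <<'E'
from h import *
F=[]
for i in range(6):
    env.read_camera('wrist');s=env.state();F.append([*s['ft_force'],s['moment'][2]])
print(np.mean(F,0).round(2),s['eef_pos'].round(2),np.degrees(s['tcp_rot'])[2].round(2),s['t'])
E
python3 -m crank '[[0,0,0,3,0],[0,0,0,6,0],[0,0,0,6,0],[0,0,0,6,0]]'>/dev/null; python3 m.py;  python3 -m crank '[[0,0,0,3,0],[0,0,0,6,0],[0,0,0,6,0],[0,0,0,6,0]]'>/dev/null; python3 m.py
```

```text
[-1.24 -0.11 10.2   0.02] [607.68  69.06 186.16] 132.56 14.8333
[-0.88 -0.53 10.92  0.03] [607.68  69.04 186.17] 126.56 15.4667
```

```bash
python3 -m crank '[[0,0,0,2,0],[0,0,0,3,0],[0,0,0,3,0],[0,0,0,3,0]]'>/dev/null; python3 m.py;  python3 -m crank '[[0,0,0,2,0],[0,0,0,3,0],[0,0,0,3,0],[0,0,0,3,0]]'>/dev/null; python3 m.py
```

```text
[-0.57 -0.59 10.29  0.02] [607.67  69.07 186.17] 123.56 16.1
[-0.18  0.05  9.99  0.04] [607.76  69.09 186.19] 120.56 16.7333
```

Run:
```python
from h import *
c=env.read_camera("wrist");np.savez("wrist6.npz",**c);s=env.read_camera("scene");np.savez("scene6.npz",**s)
a=cv2.resize(np.clip(c["img"][195:265,280:355]*1.5,0,255).astype(np.uint8),None,fx=5.3,fy=5.3,interpolation=2)
b=cv2.resize(s["img"][235:305,290:360],None,fx=5.6,fy=5.6,interpolation=2)
W=np.zeros((400,800,3),np.uint8);W[:a.shape[0],:a.shape[1]]=a;W[:392,400:792]=b;cv2.imwrite("pics/c6.png",W)
```

```text
(no output)
```

View pics/c6.png

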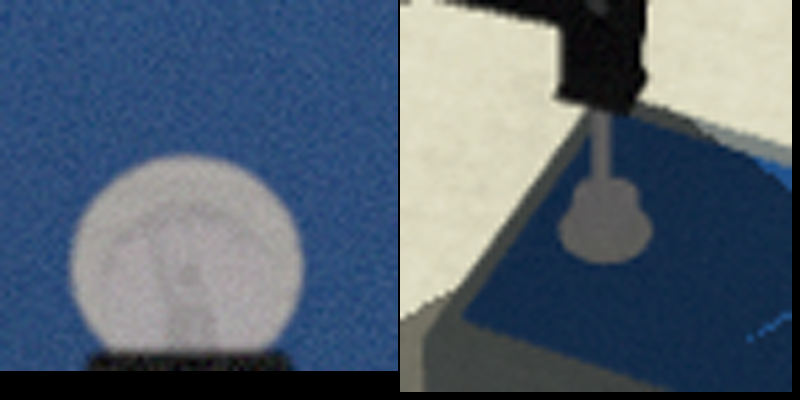

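The slot line in the left crop runs from (150,235) to about (168,300), leaning roughly 14° behind the blade, so the screw has turned with the blade to about 93°. One more small step to feel for the stop.

```bash
python3 -m crank '[[0,0,0,1,0],[0,0,0,2,0],[0,0,0,2,0],[0,0,0,2,0]]'>/dev/null; python3 m.py;  python3 -m crank '[[0,0,0,1,0],[0,0,0,2,0],[0,0,0,2,0],[0,0,0,2,0]]'>/dev/null; python3 m.py
```

```text
[-0.58 -0.12 10.53  0.08] [607.77  69.11 186.21] 118.57 17.4667
[-0.46  0.31 10.07  0.1 ] [607.8   69.14 186.23] 116.57 18.1
```

```bash
python3 -m crank '[[0,0,0,1,0],[0,0,0,2,0],[0,0,0,2,0],[0,0,0,2,0]]'>/dev/null; python3 m.py;  python3 -m crank '[[0,0,0,-4,0],[0,0,0,-9,0],[0,0,0,-9,0]]'>/dev/null; python3 m.py; python3 -m crank '[[0,0,-1,0,0],[0,0,-2,0,0],[0,0,-3,0,0],[0,0,-4.5,0,0],[0,0,-4.5,0,0],[0,0,-4.5,0,0]]'>/dev/null; python3 m.py
```

```text
[-0.28  0.25 10.37  0.13] [607.79  69.13 186.22] 114.57 18.7333
[-2.10e-01 -3.00e-02  1.05e+01  1.00e-02] [607.77  69.11 186.21] 123.55 19.2833
[ 1.67  0.67  3.04 -0.01] [607.3   69.17 189.74] 123.56 20.0833
```

```bash
python3 m.py; python3 -m crank '[[0,0,-0.7,0,0],[0,0,-0.7,0,0],[0,0,-0.7,0,0]]'>/dev/null; python3 m.py; python3 -m crank '[[0,0,-0.7,0,0],[0,0,-0.7,0,0],[0,0,-0.7,0,0]]'>/dev/null; python3 m.py
```

```text
[2.64 0.85 1.77 0.02] [607.24  69.14 189.73] 123.56 20.3833
[ 3.44  1.84 -2.04  0.  ] [607.01  69.17 190.28] 123.55 20.9333
[ 2.15  2.26 -2.53  0.03] [606.97  69.19 191.09] 123.56 21.4833
```

The force fell to zero well before the undone height, so the screw is locked. Lifting out and returning to the stand.

```bash
python3 -m crank '[[0,0,-3,0,0],[0,0,-8,0,0],[0,0,-20,0,0],[0,0,-46,0,0],[0,0,-46,0,0],[0,0,-46,0,0]]'|grep -E "eef|ft_"; python3 -m crank '[[-169.2,-235.7,0,-29,0],[-169.2,-235.7,0,-29,0],[-169.2,-235.7,0,-29,0],[-169.2,-235.7,0,-29,0],[-169.2,-235.7,0,-29,0],[-169.2,-235.7,0,-29,0],[-169.2,-235.7,0,-29,0],[-169.2,-235.7,0,-29,0],[-169.2,-235.7,0,-29,0],[-169.2,-235.7,0,-29,0]]' >/dev/null; python3 -m crank '[[0,0,0,0,0],[0,0,0,0,0],[0,0,0,0,0]]'>/dev/null; python3 m.py
python3 - <<'E'
from h import *
s=env.state();y=s["tcp_rot"][2];d=np.array([504.1,-202.1,107.0])-s["eef_pos"]
print("dx dy dz yaw",d[0]*np.cos(y)+d[1]*np.sin(y),d[0]*np.sin(y)-d[1]*np.cos(y),-d[2],-(152.55-np.degrees(y)),s["tcp_rot"])
c=env.read_camera("scene");np.savez("scene7.npz",**c)
E
```

```text
eef_pos: [607.2, 68.8, 238.6]
ft_force: [0.1, -0.4, -2.1]
[ 0.4   0.02 -1.03  0.02] [ 504.3  -201.92  237.19] 152.58 23.3667
dx dy dz yaw 0.0951854745185823 -0.2498523701153771 130.1889572009028 0.03261635054602152 [-3.14151738e+00  1.53906887e-04  2.66306904e+00]
```

```bash
f(){ grep -E "eef|ft_"; }; python3 -m crank '[[0.1,-0.2,20,0,0],[0.1,-0.2,40,0,0],[0.1,-0.2,60,0,0],[0.1,-0.2,60,0,0],[0.1,-0.2,60,0,0]]'|f; python3 -m crank '[[0,0,4,0,0],[0,0,8,0,0],[0,0,12,0,0],[0,0,16,0,0],[0,0,20,0,0],[0,0,20,0,0]]'|f
```

```text
eef_pos: [503.9, -202.3, 176.9]
ft_force: [0.4, 0.2, -0.7]
eef_pos: [503.8, -202.2, 156.5]
ft_force: [-0.4, -0.1, -0.7]
```

Entered the hole (tip at about 55, below the block's 66 mm top) with no force. Continuing down.

```bash
f(){ grep -E "eef|ft_"; }; python3 -m crank '[[0,0,8,0,0],[0,0,16,0,0],[0,0,24,0,0],[0,0,32,0,0],[0,0,40,0,0],[0,0,44,0,0],[0,0,46,0,0],[0,0,47,0,0],[0,0,47,0,0]]'|f; python3 -m crank '[[0,0,1,0,0],[0,0,2,0,0],[0,0,2.5,0,0],[0,0,2.5,0,0]]'|f
```

```text
eef_pos: [504.1, -202.3, 110.1]
ft_force: [-0.4, 0.4, -1.3]
eef_pos: [504.0, -202.3, 107.7]
ft_force: [0.4, 0.3, -0.4]
```

```bash
f(){ grep -E "eef|ft_|open"; }; python3 -m crank '[[0,0,0.5,0,0],[0,0,1,0,0],[0,0,1,0,0],[0,0,1,0,0]]'|f; python3 m.py
```

```text
eef_pos: [504.1, -202.3, 107.0]
ft_force: [-1.5, 0.5, 6.8]
opening: 0.208
[-1.79  0.81  5.72 -0.01] [ 504.08 -202.35  107.04] 152.56 26.05
```

```bash
f(){ grep -E "eef|ft_|open"; }; python3 -m crank '[[0,0,0,0,26],[0,0,0,0,35],[0,0,0,0,60],[0,0,0,0,60],[0,0,0,0,60],[0,0,0,0,60],[0,0,0,0,60]]'|f; python3 -m crank '[[0,0,-20,0,60],[0,0,-50,0,60],[0,0,-90,0,60],[0,0,-130,0,60],[0,0,-130,0,60],[0,0,-130,0,60],[0,0,-130,0,60]]'|f
python3 - <<'E'
from h import *
c=env.read_camera("wrist");g=cv2.cvtColor(c["img"],6);o=dict(np.load("wrist2.npz"))
m=(g[195:275,290:350]<45).astype(np.uint8)
cs,_=cv2.findContours(m,0,2);q=max(cs,key=cv2.contourArea)[:,0]+[290,195];print(q.min(0),q.max(0))
yb=q[:,1].max()+.5;t=np.array([np.cos(2.6626),np.sin(2.6626)])
print("ctr",ray(c,((q[:,0].min()+q[:,0].max())/2,yb),146)[:2]+14*t)
# bystanders: vial check in top view
a=np.load("top0.npz")["img"];b=env.read_camera("top")["img"]
hv=lambda i:cv2.inRange(cv2.cvtColor(i,40),(3,120,40),(20,255,255))[200:280,180:260]
for i in(a,b):print(np.argwhere(hv(i)>0).mean(0))
# slot of screw in the scene before/after is on file
E
```

```text
eef_pos: [504.0, -202.3, 106.6]
ft_force: [1.1, -1.5, 0.8]
opening: 0.61
eef_pos: [503.7, -202.1, 236.1]
ft_force: [0.3, -0.8, -0.0]
opening: 0.63
[304 217] [327 270]
ctr [ 503.42239891 -202.25171294]
[51.90322581 45.12903226]
[51.33333333 45.4047619 ]
```

```bash
python3 -c "
from h import *
print(env.job_done(),env.state()['t'])"
```

```text
the job is handed in; nothing more can be done
the job is handed in; nothing more can be done
```

I turned the popped-up screw to its end stop, by feel it locked, and put the screwdriver back home in its stand and let go; I handed the job in at about 28 s, and no verdict was shown.

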